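# Clamp a counting chamber in the bonding press

## Task

One of the two small white screw presses has a counting chamber lying under its foot, freshly glued. Wind that press down, turning its crank clockwise seen from above, until the foot just touches the chamber, then give the crank a further quarter turn, no more, and let go. Leave the chamber where it lies and leave the other, empty press alone.

Things in the scene. Friction and masses are not known exactly. Their poses are not given: they have to be found in the camera images.
- press: White C-frame screw press with the chamber under its foot, fixed. Origin on the counter under the crank's vertical axis; x to the column behind, y left. Base 125x116 mm, green pad top 20 mm up, head top 105. Crank arm 116-126 mm up; its black knob (18 mm thick, spins freely, 127-173 mm up) stands 60 mm from the axis. The spindle in the axis tops out at 140.
- press_crank (a joint): Crank angle (rad) of that press, grows clockwise from above, 0 to 6.1. Knob centre at (-60 cos q, 60 sin q) mm in the press's x, y: pi points to the column, 3 pi/2 to its right. Starts at 0.9 to 2.3. The sprung foot (30x36 mm) sinks 24 mm a turn and meets the chamber at 3.14, crank straight back over the column. Takes 1.5 N at the knob, up to 3 N after contact; stays where left, does not run back.
- counting_chamber: Grey glass counting chamber in its flat tray, 34 x 84 x 7 mm, loose, lying on the green pad across the press under the foot, its two ends showing at either side of the foot. Origin at the centre of its underside; y along its length, z up.
- spare_press_knob (a point): Middle of the black crank knob of the other press, identical but empty: 152 mm above the counter, 60 mm from that press's axis. Not to be moved.
Things that resemble listed ones, but are neither listed nor needed, are in the scene too. Of the things like the counting_chamber, leave any that is brown; of the rest the larger one is meant.

How it is judged:
By the outcome, as a careful person would: the job done as asked, in the order asked, and still so for the second after the job is handed in, with the robot touching nothing.
It also fails if it takes over 38 s, if anything falls off the work surface, if the arm or the gripper's body presses on something with over 40 N, if the wrist force passes 120 N, or if a joint passes its speed limit or range.

## Robot

A 6-joint arm with a two-finger parallel gripper is mounted at the origin on the work surface; the furniture and walls round the work are solid. World frame = base frame: x ahead of the robot, y to its left, z up, the work surface at z = 0. Lengths are in mm, angles in rad, forces in N, time in s.
With the tool pointing down it reaches from about 400 to 925 mm from the base axis. Payload 12.5 kg.
Tool frame: the origin (TCP) lies at the very end of the fingers, on their centre line; the grasp point (between the pads) lies 19 mm behind it; z points along the fingers, y is the line along which they close (so a half turn about z gives the same grasp; the last joint's range is limited). The gripper opens to 95 mm and grips with 3 to 60 N. Pads are 20 mm wide; open, the fingers measure 119 mm over their backs; the gripper's body (75 mm by 180 mm) begins 59 mm behind the grasp point.
Start: joints at [-1.293, 0.491, 1.559, -0, 1.092, -0.106], TCP at [234.053, -579.539, 214.661] pointing down, gripper open.
Joint ranges: [-3.1, 3.1], [-0.84, 2.19], [0.05, 2.79], [-1.13, 4.28], [0.06, 2.93], [-2.69, 2.69]. Speed limits (rad/s): [2.22, 2.22, 2.79, 3.14, 3.14, 3.14].

## Interface

Orientations are given as [roll, pitch, yaw] about the fixed x, y, z axes, in that order (R = Rz(yaw) Ry(pitch) Rx(roll)).
In Python, from cell import * gives the robot as it stands.
- The arm moves only by the tool step_arm, never from a script. Its argument "plan" is a list of rows, each an object of numbers: "x", "y", "z": the shift along the tool's x, y, z in units of 25 mm (1.0 is 25 mm); "rx", "ry", "rz": the turn, a rotation vector about the tool's x, y, z in units of 0.1 rad (1.0 is 0.1 rad). In form: [{"x": .., "y": .., "z": .., "rx": .., "ry": .., "rz": ..}, ...]. A call has exactly 10 rows; each row shifts and turns the commanded pose from where the row before left it, along the tool's axes as they then stand; what a row does not reach is not made up. A row lasts 1/12 s, in which the tool goes at most 41.7 mm and 7.16 degrees, less where a joint would pass 70% of its speed; a pose out of reach is approached as far as the arm can. A call with a number of a shift or a turn outside -1 to 1 is refused whole. A call with a gripper value outside its range is refused whole. "jaw" is the closure, from -1 (fully open) to 1 (shut), so that 0 is half open, set as the call begins (left out, the last holds). The fingers move at their own pace and stop on an object; the grip force is fixed at half the most. Time passes only in rows, so rows that do not move let the fingers close, or fill a call up. It gives the time, the measured TCP pose, the force, the opening and the grip force at its end, in the units of the state.
- state(): the state, without advancing time (a new reading comes with each control period).
- read_camera(name): name is "side" or "top"; returns a dict with "image" (420x560x3 uint8, red, green, blue), "depth" (420x560 float32, mm along the optical axis (not along the pixel's ray), 0 where there is no reading), "vfov" (degrees; the focal length in pixels is half the picture's height over the tangent of half this angle, whatever the lens; pixels are square), "cx", "cy" (the principal point, pixels), "R" (3x3) and "t" (3): a world point X has camera coordinates R X + t. Camera axes: x right, y down, z forward; pixel columns grow to the right and rows downward; lengths in mm; the calibration is good to about 2 mm. A picture is of the moment at which its call begins.
- job_done(): hands the job in; it is judged then, once.
The state is a dict: "t": time; "joints": joint angles; "qvel": joint speeds; "tau": joint torques, N m; "eef_pos": TCP position; "tcp_rot": TCP orientation; "ft_force": force on the tool from outside, world axes, zero at the start; "moment": the same for the moment, N m; "opening": opening from 0.0 (shut) to 1.0 (fully open); "grip_force": force on a finger pad.
Only numpy, scipy, OpenCV 4.12 (cv2) and the standard library are available. Lean on these libraries where they do the work, as an engineer would, in place of code of your own. Each camera call takes 0.05 s, during which the arm holds its last target. There are 200 camera calls.

## Working session

There is one attempt and no reset: what is moved stays moved. The work goes in short steps, Python scripts to look and compute and a tool call to move; the robot and the scene stay as the last step left them, time stands still between calls to the robot, and variables do not carry over. Pictures are saved under pics/ and viewed, at most 10 in all, crops included, and the job is handed in when it is done.

Besides the shell and the picture viewer there is one more tool, called after "Emit:" as name(argument=value, ...) on one line, values as JSON. step_arm: Moves the arm, as the interface text tells. Shifts and turns lie within -1 to 1; 1 stands for 25 mm of shift or 0.1 rad of turn. Its arguments: {"type":"object","properties":{"plan":{"type":"array","items":{"type":"object","properties":{"x":{"type":"number"},"y":{"type":"number"},"z":{"type":"number"},"rx":{"type":"number"},"ry":{"type":"number"},"rz":{"type":"number"}}}},"jaw":{"type":"number"}},"required":["plan"]}

```bash
mkdir -p pics
cat > h.py <<'E'
from cell import *
import numpy as np, cv2
def cam(n):
    c=read_camera(n); c['f']=c['image'].shape[0]/2/np.tan(np.radians(c['vfov'])/2); return c
def pts(c):
    d=c['depth']; h,w=d.shape; u,v=np.meshgrid(np.arange(w),np.arange(h))
    P=np.stack([(u-c['cx'])/c['f']*d,(v-c['cy'])/c['f']*d,d],-1)
    return (P-c['t'])@c['R']
def save(c,p,crop=None,s=1):
    im=c['image'][:,:,::-1]
    if crop: x0,y0,x1,y1=crop; im=im[y0:y1,x0:x1]
    cv2.imwrite('pics/'+p,cv2.resize(im,None,fx=s,fy=s,interpolation=cv2.INTER_CUBIC))
E
python3 - <<'E'
from h import *
import pickle
a,b=cam('top'),cam('side')
pickle.dump((a,b),open('c.pkl','wb'))
save(a,'t.png',s=1.4);save(b,'s.png',s=1.4)
for c in(a,b): print(-c['R'].T@c['t'],c['R'][2],c['f'],c['depth'].min())
print(state()['t'],state()['tcp_rot'])
E
```

```text
[ 152.47731683  -25.76487763 1181.57660492] [ 0.22360834 -0.02271349 -0.97441439] 501.10477952112166 0.0
[1327.98614001 -190.3222626   738.46085974] [-0.82109193  0.14177078 -0.55290965] 431.67315009649667 0.0
0.1 [-3.14063800e+00 -1.32241132e-04  3.83765312e-01]
```

View pics/t.png

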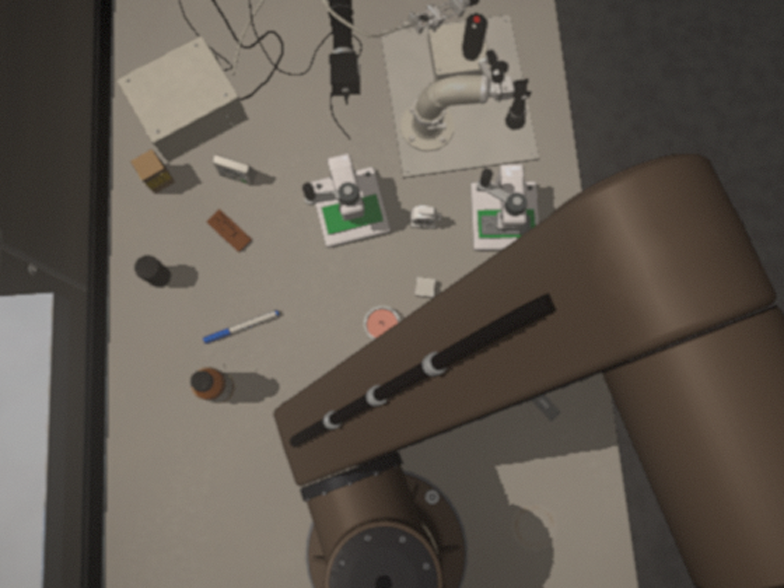

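View pics/s.png

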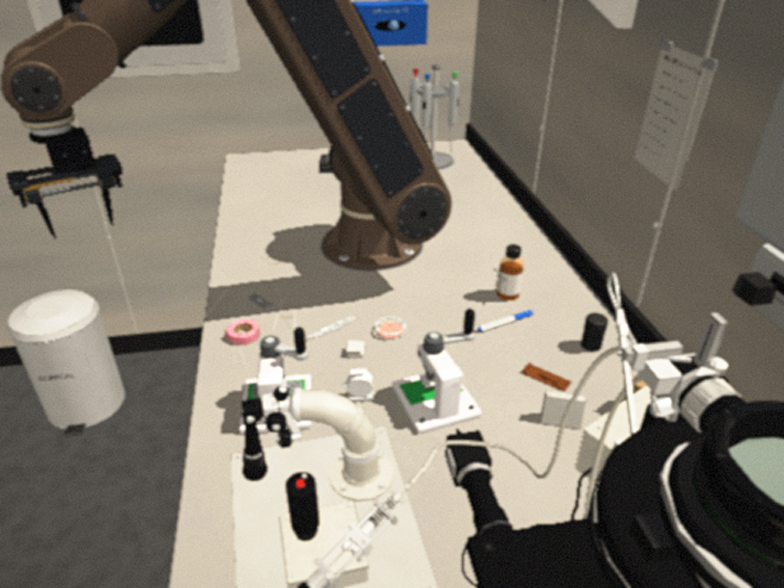

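The top picture shows two presses: left at (350,200), with a plain green pad, and right at (512,210), with something grey on its pad at (500,224). The side view shows them at (437,380) and (278,385). Other chamber-like things are the brown slide at (229,230), which is excluded, and the small grey one at (545,405), which is loose and not in a press. I'll confirm with an enlarged crop and take measurements.

Run:
```python
from h import *
import pickle
a,b=pickle.load(open('c.pkl','rb'))
A=cv2.resize(a['image'][105:190,205:400,::-1],None,fx=4,fy=4,interpolation=cv2.INTER_CUBIC)
cv2.imwrite('pics/crop.png',A)
P=pts(a);hsv=cv2.cvtColor(a['image'],cv2.COLOR_RGB2HSV)
g=((hsv[...,0]>45)&(hsv[...,0]<85)&(hsv[...,1]>100)).astype(np.uint8)
n,l,s,ct=cv2.connectedComponentsWithStats(g)
for i in range(1,n):
    if s[i,4]>40: print('green',s[i],np.median(P[l==i],0),P[l==i].min(0),P[l==i].max(0))
for nm,(x0,x1) in dict(L=(210,285),R=(325,395)).items():
    Q=P[105:185,x0:x1].reshape(-1,3);I=a['image'][105:185,x0:x1].reshape(-1,3)
    for zn,m in dict(dark=(I.max(1)<70)&(Q[:,2]>120),top=(Q[:,2]>130),knob=(Q[:,2]>155)).items():
        print(nm,zn,m.sum(),np.round(np.median(Q[m],0)),np.round(Q[m].min(0)),np.round(Q[m].max(0)))
    m=(Q[:,2]>95)&(Q[:,2]<110);print('head',m.sum(),cv2.minAreaRect(Q[m][:,:2].astype(np.float32)))
    m=(Q[:,2]>10)&(Q[:,2]<30);print('base',m.sum(),cv2.minAreaRect(Q[m][:,:2].astype(np.float32)))
```

```text
green [231 147  27  19 250] [550.51044152  51.55423247  19.55505731] [532.45030187   8.71105214  13.23223766] [579.0019217   70.85854416  27.25740672]
L dark 82 [551.  78. 159.] [545.   7. 120.] [562.  87. 176.]
L top 180 [554.  73. 156.] [152. -26. 130.] [ 576.   89. 1182.]
L knob 90 [552.  77. 172.] [152. -26. 157.] [ 565.   89. 1182.]
head 485 ((585.4310913085938, 25.162242889404297), (103.86991882324219, 38.0925178527832), 10.479179382324219)
base 1549 ((578.940673828125, 24.19607925415039), (125.20695495605469, 115.30381774902344), 10.164863586425781)
R dark 92 [ 552. -196.  160.] [ 152. -256.  120.] [ 564.  -26. 1182.]
R top 900 [ 289. -133.  711.] [ 152. -260.  130.] [ 566.  -26. 1182.]
R knob 823 [ 288. -132.  713.] [ 152. -206.  157.] [ 566.  -26. 1182.]
head 476 ((548.2001342773438, -247.1813201904297), (38.96057891845703, 103.95989990234375), 86.2997055053711)
base 1334 ((576.0571899414062, -235.95220947265625), (146.43502807617188, 192.71385192871094), 85.87452697753906)
```

View pics/crop.png

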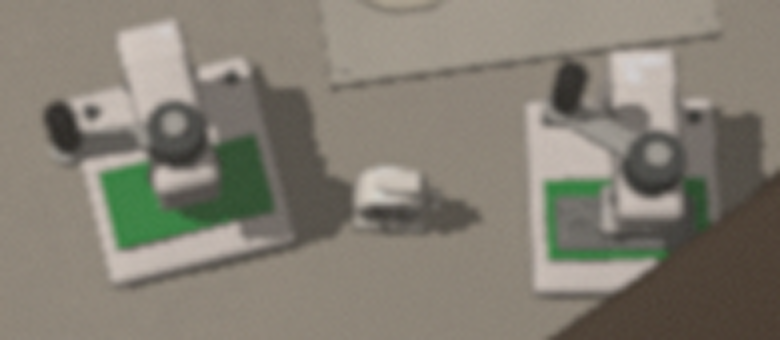

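The crop confirms it: the right press (crop 640,180) has the grey chamber showing at (580,225) beside its foot, while the left press (crop 180,170) has only green. I'll refine the right press's axis, yaw and knob.

Run:
```python
from h import *
import pickle
a,b=pickle.load(open('c.pkl','rb'))
P=pts(a)
def ray(c,u,v,z):
    o=-c['R'].T@c['t'];d=c['R'].T@np.array([(u-c['cx'])/c['f'],(v-c['cy'])/c['f'],1]);return (o+d*(z-o[2])/d[2])[:2]
for nm,(cx,cy),(kx,ky),(x0,x1) in [('L',(177,130),(60,118),(210,285)),('R',(655,160),(572,75),(325,395))]:
    print(nm,'cap ray',ray(a,205+cx/4,105+cy/4,138),'knobtop ray',ray(a,205+kx/4,105+ky/4,173))
    Q=P[105:185,x0:x1].reshape(-1,3);I=a['image'][105:185,x0:x1].reshape(-1,3)
    Q0=Q; Q=Q[(Q[:,0]>450)&(Q[:,2]<200)]
    k=Q[Q[:,2]>164];print('knob',len(k),k.mean(0),(k.min(0)+k.max(0))/2)
    ce=ray(a,205+cx/4,105+cy/4,138)
    m=(np.hypot(*(Q[:,:2]-ce).T)<30)&(Q[:,2]>126);print('cap',m.sum(),Q[m].mean(0),Q[m].min(0),Q[m].max(0))
    m=(Q[:,2]>98)&(Q[:,2]<108);print('head',cv2.minAreaRect(Q[m][:,:2].astype(np.float32)),cv2.boxPoints(cv2.minAreaRect(Q[m][:,:2].astype(np.float32))).round().tolist())
# side view: points on right press
S=pts(b).reshape(-1,3)
S=S[(S[:,0]>450)&(S[:,0]<680)&(S[:,1]>-310)&(S[:,1]<-150)]
k=S[(S[:,2]>130)&(S[:,2]<180)];
for nm,m in dict(knob=k[:,1]>-222,cap=k[:,1]<-222).items():
    q=k[m];print('side',nm,len(q),q.mean(0),q.min(0),q.max(0))
m=(S[:,2]>98)&(S[:,2]<108);print(cv2.minAreaRect(S[m][:,:2].astype(np.float32)))
m=(S[:,2]>8)&(S[:,2]<24)&(S[:,0]>520);print('base',cv2.minAreaRect(S[m][:,:2].astype(np.float32)))
m=(S[:,2]>23)&(S[:,2]<40)&(S[:,0]<560);print(m.sum())
```

```text
L cap ray [555.82346399  19.13248671] knobtop ray [553.70647444  79.48452966]
knob 54 [555.85939909  80.22652756 170.97687892] [556.94248464  80.20525736 172.08499086]
cap 156 [560.92947024  22.08806047 129.74582422] [545.7896761    6.3024259  126.04820232] [578.1204207   47.16835619 139.27254899]
head ((585.4505615234375, 25.307994842529297), (103.85192108154297, 37.822288513183594), 10.732343673706055) [[531.0, 34.0], [538.0, -3.0], [640.0, 16.0], [633.0, 54.0]]
R cap ray [ 518.83077397 -242.18830399] knobtop ray [ 557.85229711 -195.86689499]
knob 54 [ 558.02225711 -195.42960355  170.23513461] [ 558.6440466  -196.91517595  170.13537785]
cap 150 [ 524.92864322 -243.95798597  129.09022333] [ 508.42050712 -261.43899941  126.03846154] [ 543.44275409 -219.91475784  137.75454692]
head ((548.32958984375, -246.17794799804688), (37.586448669433594, 104.34200286865234), 84.8719253540039) [[495.0, -260.0], [599.0, -270.0], [602.0, -232.0], [498.0, -223.0]]
side knob 145 [ 565.36068017 -196.8204057   155.93081079] [ 553.44005566 -205.63802442  130.08133801] [ 571.69617235 -188.0637469   176.48139   ]
side cap 58 [ 526.73662177 -244.84800975  131.61969923] [ 511.53377358 -260.52168767  130.02178041] [ 541.69046316 -231.32277446  134.62637667]
((550.6058959960938, -247.47439575195312), (38.39146041870117, 103.04476165771484), 86.36910247802734)
base ((600.260498046875, -229.27984619140625), (159.00143432617188, 159.46669006347656), 89.73204803466797)
95
```

The right press's axis is at about (525,-245) with yaw about -4.3°. Its knob is at about (559.5,-197), 60 mm from the axis as it must be, which gives q ≈ 2.13. Target: the knob at world angle about -94°, near (520.5,-305). I'll move to above the knob with tool yaw 0 and the jaws half open.

Emit:
step_arm(jaw=0, plan=[{"rz":0.96},{"rz":0.96},{"rz":0.96},{"rz":0.96},{"x":0.8,"y":-0.9,"z":-0.2},{"x":0.8,"y":-0.9,"z":-0.2},{"x":0.8,"y":-0.9},{"x":0.8,"y":-0.9},{"x":0.8,"y":-0.9},{"x":0.8,"y":-0.9}])

```text
schema error: expected keys x, y, z, rx, ry, rz
```

Emit:
step_arm(plan=[{"x":0.8,"y":-0.9},{"x":0.8,"y":-0.9},{"x":0.8,"y":-0.9},{"x":0.8,"y":-0.9},{"x":0.8,"y":-0.9},{"x":0.8,"y":-0.9},{"x":0.8,"y":-0.9},{"x":0.8,"y":-0.9},{},{}])

```text
schema error: expected keys x, y, z, rx, ry, rz
```

All six keys are required.

Emit:
step_arm(jaw=0, plan=[{"x":0,"y":0,"z":0,"rx":0,"ry":0,"rz":0.96},{"x":0,"y":0,"z":0,"rx":0,"ry":0,"rz":0.96},{"x":0,"y":0,"z":0,"rx":0,"ry":0,"rz":0.96},{"x":0,"y":0,"z":0,"rx":0,"ry":0,"rz":0.96},{"x":0.8,"y":-0.9,"z":-0.2,"rx":0,"ry":0,"rz":0},{"x":0.8,"y":-0.9,"z":-0.2,"rx":0,"ry":0,"rz":0},{"x":0.8,"y":-0.9,"z":0,"rx":0,"ry":0,"rz":0},{"x":0.8,"y":-0.9,"z":0,"rx":0,"ry":0,"rz":0},{"x":0.8,"y":-0.9,"z":0,"rx":0,"ry":0,"rz":0},{"x":0.8,"y":-0.9,"z":0,"rx":0,"ry":0,"rz":0}])

```text
t: 0.93
eef_pos: [354.8, -443.3, 224.5]
tcp_rot: [-3.141, 0.0, -0.0]
ft_force: [-0.0, 0.4, 0.1]
opening: 0.502
grip_force: 0.0
```

Emit:
step_arm(plan=[{"x":0.8,"y":-0.9,"z":0,"rx":0,"ry":0,"rz":0},{"x":0.8,"y":-0.9,"z":0,"rx":0,"ry":0,"rz":0},{"x":0.8,"y":-0.9,"z":0,"rx":0,"ry":0,"rz":0},{"x":0.8,"y":-0.9,"z":0,"rx":0,"ry":0,"rz":0},{"x":0.8,"y":-0.9,"z":0,"rx":0,"ry":0,"rz":0},{"x":0.8,"y":-0.9,"z":0,"rx":0,"ry":0,"rz":0},{"x":0.8,"y":-0.9,"z":0,"rx":0,"ry":0,"rz":0},{"x":0.8,"y":-0.9,"z":0,"rx":0,"ry":0,"rz":0},{"x":0,"y":0,"z":0,"rx":0,"ry":0,"rz":0},{"x":0,"y":0,"z":0,"rx":0,"ry":0,"rz":0}])

```text
t: 1.77
eef_pos: [514.7, -263.4, 224.3]
tcp_rot: [-3.141, 0.001, 0.002]
ft_force: [-1.1, 0.1, 0.1]
opening: 0.503
grip_force: 0.0
```

Emit:
step_arm(plan=[{"x":0.45,"y":-0.66,"z":0,"rx":0,"ry":0,"rz":0},{"x":0.45,"y":-0.66,"z":0,"rx":0,"ry":0,"rz":0},{"x":0.45,"y":-0.66,"z":0,"rx":0,"ry":0,"rz":0},{"x":0.45,"y":-0.66,"z":0,"rx":0,"ry":0,"rz":0},{"x":0,"y":0,"z":0,"rx":0,"ry":0,"rz":0},{"x":0,"y":0,"z":0,"rx":0,"ry":0,"rz":0},{"x":0,"y":0,"z":0,"rx":0,"ry":0,"rz":0},{"x":0,"y":0,"z":0,"rx":0,"ry":0,"rz":0},{"x":0,"y":0,"z":0,"rx":0,"ry":0,"rz":0},{"x":0,"y":0,"z":0,"rx":0,"ry":0,"rz":0}])

```text
t: 2.6
eef_pos: [558.8, -199.3, 224.7]
tcp_rot: [3.141, -0.0, -0.001]
ft_force: [0.6, -0.3, -0.1]
opening: 0.499
grip_force: 0.0
```

Run:
```python
from h import *
a,b=cam('top'),cam('side')
A=cv2.resize(a['image'][90:210,300:420,::-1],(560,560));B=cv2.resize(b['image'][190:330,130:270,::-1],(560,560))
cv2.imwrite('pics/above.png',cv2.resize(np.hstack([A,B]),(800,400)))
P=pts(b).reshape(-1,3)
S=P[(P[:,0]>450)&(P[:,0]<680)&(P[:,1]>-310)&(P[:,1]<-150)&(P[:,2]<178)]
k=S[(S[:,2]>135)&(S[:,1]>-222)&(S[:,2]<172)];print(len(k),k.mean(0),k.min(0),k.max(0))
```

```text
113 [ 565.99720591 -196.81325852  154.85334371] [ 558.05026279 -205.65304295  136.33559009] [ 572.48191474 -188.07139887  171.98532309]
```

View pics/above.png

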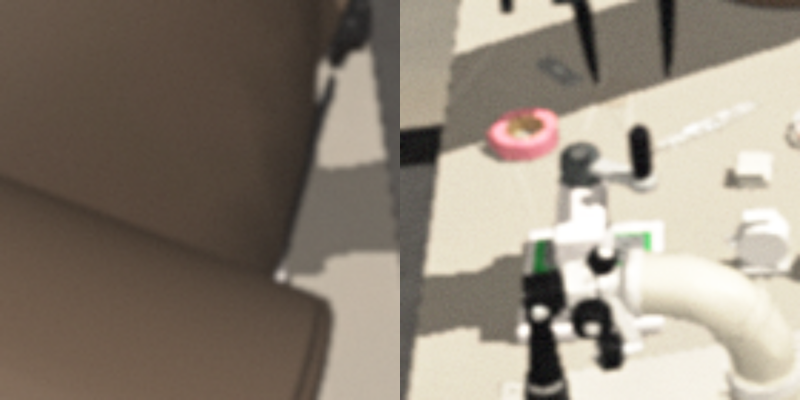

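The fingers stand over the knob: in the side half they are at (595,80) and (668,75), with the knob top at (638,128). Before going down I'll check the obstacle heights near the path.

Run:
```python
from h import *
import pickle
a,b=pickle.load(open('c.pkl','rb'))
for c in(a,b):
  P=pts(c).reshape(-1,3)
  for x0 in range(440,760,40):
    m=(P[:,0]>x0)&(P[:,0]<x0+40)&(P[:,1]>-420)&(P[:,1]<-90)&(P[:,2]<400)
    q=P[m]; i=np.argsort(q[:,2])[-5:][0] if len(q)>5 else None
    print(x0,None if i is None else q[i].round())
```

```text
440 [ 466. -146.    6.]
480 [ 513. -250.  132.]
520 [ 555. -193.  173.]
560 [ 566. -197.  174.]
600 [ 604. -201.   16.]
640 [ 679. -145.   16.]
680 [ 717. -230.  194.]
720 [ 724. -221.  183.]
440 [ 441. -134.    5.]
480 [ 515. -242.  131.]
520 [ 556. -200.  173.]
560 [ 569. -198.  175.]
600 [ 602. -240.  104.]
640 [ 674. -302.   12.]
680 [ 713. -224.  195.]
720 [ 721. -232.  191.]
```

The path is clear. Descend, then close.

Emit:
step_arm(plan=[{"x":0.04,"y":-0.09,"z":0.4,"rx":0,"ry":0,"rz":0},{"x":0,"y":0,"z":0.4,"rx":0,"ry":0,"rz":0},{"x":0,"y":0,"z":0.4,"rx":0,"ry":0,"rz":0},{"x":0,"y":0,"z":0.4,"rx":0,"ry":0,"rz":0},{"x":0,"y":0,"z":0.4,"rx":0,"ry":0,"rz":0},{"x":0,"y":0,"z":0.4,"rx":0,"ry":0,"rz":0},{"x":0,"y":0,"z":0.4,"rx":0,"ry":0,"rz":0},{"x":0,"y":0,"z":0.4,"rx":0,"ry":0,"rz":0},{"x":0,"y":0,"z":0.4,"rx":0,"ry":0,"rz":0},{"x":0,"y":0,"z":0,"rx":0,"ry":0,"rz":0}])

```text
t: 3.53
eef_pos: [559.4, -196.0, 132.4]
tcp_rot: [-3.14, 0.003, -0.0]
ft_force: [1.6, 0.7, -0.0]
opening: 0.499
grip_force: 0.0
```

Emit:
step_arm(jaw=1, plan=[{"x":0,"y":0,"z":0,"rx":0,"ry":0,"rz":0},{"x":0,"y":0,"z":0,"rx":0,"ry":0,"rz":0},{"x":0,"y":0,"z":0,"rx":0,"ry":0,"rz":0},{"x":0,"y":0,"z":0,"rx":0,"ry":0,"rz":0},{"x":0,"y":0,"z":0,"rx":0,"ry":0,"rz":0},{"x":0,"y":0,"z":0,"rx":0,"ry":0,"rz":0},{"x":0,"y":0,"z":0,"rx":0,"ry":0,"rz":0},{"x":0,"y":0,"z":0,"rx":0,"ry":0,"rz":0},{"x":0,"y":0,"z":0,"rx":0,"ry":0,"rz":0},{"x":0,"y":0,"z":0,"rx":0,"ry":0,"rz":0}])

```text
t: 4.37
eef_pos: [560.3, -196.7, 135.0]
tcp_rot: [3.141, -0.001, -0.0]
ft_force: [-0.9, -4.4, 5.4]
opening: 0.184
grip_force: 30.0
```

```bash
cat > arc.py <<'E'
import numpy as np,sys
def arc(a0,a1,n,c=(525,-245),r=60,start=None):
    t=np.radians(np.linspace(a0,a1,n+1));p=np.c_[c[0]+r*np.cos(t),c[1]+r*np.sin(t)]
    if start is not None:p[0]=start
    d=np.diff(p,axis=0)/25
    for x,y in d: print('{"x": %.2f, "y": %.2f, "z": 0, "rx": 0, "ry": 0, "rz": 0},'%(x,-y),end=' ')
    print(p[-1])
E
python3 -c "
from arc import *
arc(53.8,3.8,10);arc(3.8,-46.2,10)"
```

```text
{"x": 0.16, "y": 0.13, "z": 0, "rx": 0, "ry": 0, "rz": 0}, {"x": 0.15, "y": 0.14, "z": 0, "rx": 0, "ry": 0, "rz": 0}, {"x": 0.14, "y": 0.16, "z": 0, "rx": 0, "ry": 0, "rz": 0}, {"x": 0.12, "y": 0.17, "z": 0, "rx": 0, "ry": 0, "rz": 0}, {"x": 0.11, "y": 0.18, "z": 0, "rx": 0, "ry": 0, "rz": 0}, {"x": 0.09, "y": 0.19, "z": 0, "rx": 0, "ry": 0, "rz": 0}, {"x": 0.08, "y": 0.20, "z": 0, "rx": 0, "ry": 0, "rz": 0}, {"x": 0.06, "y": 0.20, "z": 0, "rx": 0, "ry": 0, "rz": 0}, {"x": 0.04, "y": 0.21, "z": 0, "rx": 0, "ry": 0, "rz": 0}, {"x": 0.02, "y": 0.21, "z": 0, "rx": 0, "ry": 0, "rz": 0}, [ 584.8680881  -241.02356598]
{"x": 0.00, "y": 0.21, "z": 0, "rx": 0, "ry": 0, "rz": 0}, {"x": -0.01, "y": 0.21, "z": 0, "rx": 0, "ry": 0, "rz": 0}, {"x": -0.03, "y": 0.21, "z": 0, "rx": 0, "ry": 0, "rz": 0}, {"x": -0.05, "y": 0.20, "z": 0, "rx": 0, "ry": 0, "rz": 0}, {"x": -0.07, "y": 0.20, "z": 0, "rx": 0, "ry": 0, "rz": 0}, {"x": -0.08, "y": 0.19, "z": 0, "rx": 0, "ry": 0, "rz": 0}, {"x": -0.10, "y": 0.18, "z": 0, "rx": 0, "ry": 0, "rz": 0}, {"x": -0.12, "y": 0.17, "z": 0, "rx": 0, "ry": 0, "rz": 0}, {"x": -0.13, "y": 0.16, "z": 0, "rx": 0, "ry": 0, "rz": 0}, {"x": -0.14, "y": 0.15, "z": 0, "rx": 0, "ry": 0, "rz": 0}, [ 566.52859043 -288.30561369]
```

Emit:
step_arm(plan=[{"x":0.16,"y":0.13,"z":0,"rx":0,"ry":0,"rz":0},{"x":0.15,"y":0.14,"z":0,"rx":0,"ry":0,"rz":0},{"x":0.14,"y":0.16,"z":0,"rx":0,"ry":0,"rz":0},{"x":0.12,"y":0.17,"z":0,"rx":0,"ry":0,"rz":0},{"x":0.11,"y":0.18,"z":0,"rx":0,"ry":0,"rz":0},{"x":0.09,"y":0.19,"z":0,"rx":0,"ry":0,"rz":0},{"x":0.08,"y":0.2,"z":0,"rx":0,"ry":0,"rz":0},{"x":0.06,"y":0.2,"z":0,"rx":0,"ry":0,"rz":0},{"x":0.04,"y":0.21,"z":0,"rx":0,"ry":0,"rz":0},{"x":0.02,"y":0.21,"z":0,"rx":0,"ry":0,"rz":0}])

```text
t: 5.2
eef_pos: [587.5, -240.6, 135.2]
tcp_rot: [3.141, -0.007, -0.0]
ft_force: [16.3, 3.5, -2.0]
opening: 0.185
grip_force: 30.0
```

```bash
python3 -c "
from arc import *
arc(6.3,-43.7,10,c=(527.5,-247),start=(585.2,-241))"
```

```text
{"x": 0.09, "y": 0.19, "z": 0, "rx": 0, "ry": 0, "rz": 0}, {"x": -0.00, "y": 0.21, "z": 0, "rx": 0, "ry": 0, "rz": 0}, {"x": -0.02, "y": 0.21, "z": 0, "rx": 0, "ry": 0, "rz": 0}, {"x": -0.04, "y": 0.21, "z": 0, "rx": 0, "ry": 0, "rz": 0}, {"x": -0.06, "y": 0.20, "z": 0, "rx": 0, "ry": 0, "rz": 0}, {"x": -0.08, "y": 0.20, "z": 0, "rx": 0, "ry": 0, "rz": 0}, {"x": -0.09, "y": 0.19, "z": 0, "rx": 0, "ry": 0, "rz": 0}, {"x": -0.11, "y": 0.18, "z": 0, "rx": 0, "ry": 0, "rz": 0}, {"x": -0.12, "y": 0.17, "z": 0, "rx": 0, "ry": 0, "rz": 0}, {"x": -0.14, "y": 0.16, "z": 0, "rx": 0, "ry": 0, "rz": 0}, [ 570.87802875 -288.45294466]
```

Emit:
step_arm(plan=[{"x":0.09,"y":0.19,"z":0,"rx":0,"ry":0,"rz":0},{"x":0,"y":0.21,"z":0,"rx":0,"ry":0,"rz":0},{"x":-0.02,"y":0.21,"z":0,"rx":0,"ry":0,"rz":0},{"x":-0.04,"y":0.21,"z":0,"rx":0,"ry":0,"rz":0},{"x":-0.06,"y":0.2,"z":0,"rx":0,"ry":0,"rz":0},{"x":-0.08,"y":0.2,"z":0,"rx":0,"ry":0,"rz":0},{"x":-0.09,"y":0.19,"z":0,"rx":0,"ry":0,"rz":0},{"x":-0.11,"y":0.18,"z":0,"rx":0,"ry":0,"rz":0},{"x":-0.12,"y":0.17,"z":0,"rx":0,"ry":0,"rz":0},{"x":-0.14,"y":0.16,"z":0,"rx":0,"ry":0,"rz":0}])

```text
t: 6.03
eef_pos: [570.8, -289.6, 135.1]
tcp_rot: [3.141, -0.002, -0.0]
ft_force: [4.1, -1.3, 5.1]
opening: 0.18
grip_force: 30.0
```

```bash
python3 -c "
from arc import *
A=np.array([(560.3,-196.7),(587.5,-240.6),(570.8,-289.6)]);s=np.linalg.solve(np.c_[2*A,np.ones(3)],(A**2).sum(1));print(s[:2],np.sqrt(s[2]+s[0]**2+s[1]**2))
arc(-44,-84,10,c=(527.5,-247))"
```

```text
[ 527.39810376 -247.46210883] 60.49236703355885
{"x": -0.12, "y": 0.12, "z": 0, "rx": 0, "ry": 0, "rz": 0}, {"x": -0.13, "y": 0.11, "z": 0, "rx": 0, "ry": 0, "rz": 0}, {"x": -0.14, "y": 0.10, "z": 0, "rx": 0, "ry": 0, "rz": 0}, {"x": -0.14, "y": 0.09, "z": 0, "rx": 0, "ry": 0, "rz": 0}, {"x": -0.15, "y": 0.08, "z": 0, "rx": 0, "ry": 0, "rz": 0}, {"x": -0.15, "y": 0.07, "z": 0, "rx": 0, "ry": 0, "rz": 0}, {"x": -0.16, "y": 0.06, "z": 0, "rx": 0, "ry": 0, "rz": 0}, {"x": -0.16, "y": 0.05, "z": 0, "rx": 0, "ry": 0, "rz": 0}, {"x": -0.16, "y": 0.03, "z": 0, "rx": 0, "ry": 0, "rz": 0}, {"x": -0.17, "y": 0.02, "z": 0, "rx": 0, "ry": 0, "rz": 0}, [ 533.7717078  -306.67131372]
```

The path fits a 60.5 mm circle, which matches the crank.

Emit:
step_arm(plan=[{"x":-0.12,"y":0.12,"z":0,"rx":0,"ry":0,"rz":0},{"x":-0.13,"y":0.11,"z":0,"rx":0,"ry":0,"rz":0},{"x":-0.14,"y":0.1,"z":0,"rx":0,"ry":0,"rz":0},{"x":-0.14,"y":0.09,"z":0,"rx":0,"ry":0,"rz":0},{"x":-0.15,"y":0.08,"z":0,"rx":0,"ry":0,"rz":0},{"x":-0.15,"y":0.07,"z":0,"rx":0,"ry":0,"rz":0},{"x":-0.16,"y":0.06,"z":0,"rx":0,"ry":0,"rz":0},{"x":-0.16,"y":0.05,"z":0,"rx":0,"ry":0,"rz":0},{"x":-0.16,"y":0.03,"z":0,"rx":0,"ry":0,"rz":0},{"x":0,"y":0,"z":0,"rx":0,"ry":0,"rz":0}])

```text
t: 6.87
eef_pos: [536.6, -306.9, 135.1]
tcp_rot: [-3.141, 0.0, -0.001]
ft_force: [0.5, 0.1, 6.5]
opening: 0.184
grip_force: 30.0
```

Run:
```python
from h import *
b=cam('side');a=cam('top')
A=cv2.resize(a['image'][90:210,300:420,::-1],(560,560));B=cv2.resize(b['image'][190:330,130:270,::-1],(560,560))
cv2.imwrite('pics/p84.png',cv2.resize(np.hstack([A,B]),(800,400)))
S=pts(b).reshape(-1,3)
m=(S[:,2]>98)&(S[:,2]<108)&(S[:,0]>480)&(S[:,0]<680)&(S[:,1]>-300)&(S[:,1]<-200);print(cv2.minAreaRect(S[m][:,:2].astype(np.float32)))
print(state()['eef_pos'])
```

```text
((552.0576171875, -247.2031707763672), (37.86631393432617, 103.5582046508789), 86.22924041748047)
[ 536.77415385 -306.84973002  135.0344676 ]
```

View pics/p84.png

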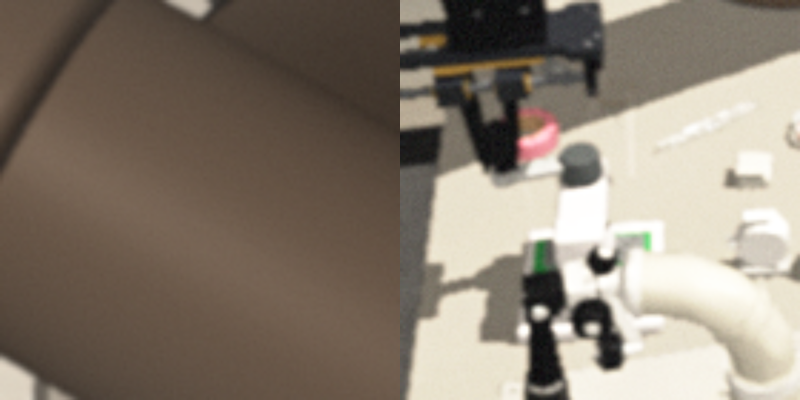

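The side half shows the fingers on the knob at (505,160) and the chamber end still at (540,260). The crank is at world angle -81°, so q ≈ 4.49. I'll go on to about -92.5° (q ≈ 4.69).

Emit:
step_arm(plan=[{"x":-0.12,"y":0.02,"z":0,"rx":0,"ry":0,"rz":0},{"x":-0.12,"y":0.01,"z":0,"rx":0,"ry":0,"rz":0},{"x":-0.12,"y":0,"z":0,"rx":0,"ry":0,"rz":0},{"x":-0.11,"y":0,"z":0,"rx":0,"ry":0,"rz":0},{"x":0,"y":0,"z":0,"rx":0,"ry":0,"rz":0},{"x":0,"y":0,"z":0,"rx":0,"ry":0,"rz":0},{"x":0,"y":0,"z":0,"rx":0,"ry":0,"rz":0},{"x":0,"y":0,"z":0,"rx":0,"ry":0,"rz":0},{"x":0,"y":0,"z":0,"rx":0,"ry":0,"rz":0},{"x":0,"y":0,"z":0,"rx":0,"ry":0,"rz":0}])

```text
t: 7.8
eef_pos: [525.1, -307.4, 135.0]
tcp_rot: [-3.141, 0.0, -0.0]
ft_force: [-0.6, 0.2, 7.6]
opening: 0.183
grip_force: 30.0
```

Now θ ≈ -92.3°. Release to half open, rise, and move aside for a check.

Emit:
step_arm(jaw=0.1, plan=[{"x":0,"y":0,"z":0,"rx":0,"ry":0,"rz":0},{"x":0,"y":0,"z":0,"rx":0,"ry":0,"rz":0},{"x":0,"y":0,"z":0,"rx":0,"ry":0,"rz":0},{"x":0,"y":0,"z":0,"rx":0,"ry":0,"rz":0},{"x":0,"y":0,"z":0,"rx":0,"ry":0,"rz":0},{"x":0,"y":0,"z":0,"rx":0,"ry":0,"rz":0},{"x":0,"y":0,"z":0,"rx":0,"ry":0,"rz":0},{"x":0,"y":0,"z":0,"rx":0,"ry":0,"rz":0},{"x":0,"y":0,"z":0,"rx":0,"ry":0,"rz":0},{"x":0,"y":0,"z":0,"rx":0,"ry":0,"rz":0}])

```text
t: 8.63
eef_pos: [525.6, -307.6, 134.6]
tcp_rot: [3.142, 0.0, -0.0]
ft_force: [-0.4, 0.1, 0.3]
opening: 0.447
grip_force: 0.0
```

Emit:
step_arm(plan=[{"x":0,"y":0,"z":-0.3,"rx":0,"ry":0,"rz":0},{"x":0,"y":0,"z":-0.5,"rx":0,"ry":0,"rz":0},{"x":0,"y":0,"z":-0.8,"rx":0,"ry":0,"rz":0},{"x":0,"y":0,"z":-0.8,"rx":0,"ry":0,"rz":0},{"x":0,"y":0,"z":-0.8,"rx":0,"ry":0,"rz":0},{"x":0,"y":0,"z":-0.8,"rx":0,"ry":0,"rz":0},{"x":-0.8,"y":0.8,"z":0,"rx":0,"ry":0,"rz":0},{"x":-0.8,"y":0.8,"z":0,"rx":0,"ry":0,"rz":0},{"x":-0.8,"y":0.8,"z":0,"rx":0,"ry":0,"rz":0},{"x":-0.8,"y":0.8,"z":0,"rx":0,"ry":0,"rz":0}])

```text
t: 9.47
eef_pos: [444.7, -388.2, 235.5]
tcp_rot: [3.141, -0.001, 0.0]
ft_force: [0.5, -0.2, -0.5]
opening: 0.452
grip_force: 0.0
```

Emit:
step_arm(plan=[{"x":-0.8,"y":0.8,"z":0,"rx":0,"ry":0,"rz":0},{"x":-0.8,"y":0.8,"z":0,"rx":0,"ry":0,"rz":0},{"x":-0.8,"y":0.8,"z":0,"rx":0,"ry":0,"rz":0},{"x":-0.8,"y":0.8,"z":0,"rx":0,"ry":0,"rz":0},{"x":-0.8,"y":0.8,"z":0,"rx":0,"ry":0,"rz":0},{"x":-0.8,"y":0.8,"z":0,"rx":0,"ry":0,"rz":0},{"x":-0.8,"y":0.8,"z":0,"rx":0,"ry":0,"rz":0},{"x":-0.8,"y":0.8,"z":0,"rx":0,"ry":0,"rz":0},{"x":0,"y":0,"z":0,"rx":0,"ry":0,"rz":0},{"x":0,"y":0,"z":0,"rx":0,"ry":0,"rz":0}])

```text
t: 10.3
eef_pos: [284.6, -548.2, 234.9]
tcp_rot: [3.142, -0.0, -0.002]
ft_force: [0.8, -0.7, -0.6]
opening: 0.452
grip_force: 0.0
```

Run:
```python
from h import *
b=cam('side');a=cam('top')
A=cv2.resize(a['image'][90:210,300:420,::-1],(560,560));B=cv2.resize(b['image'][190:330,130:270,::-1],(560,560))
cv2.imwrite('pics/end.png',cv2.resize(np.hstack([A,B]),(800,400)))
for c in(a,b):
  S=pts(c).reshape(-1,3);S=S[(S[:,0]>450)&(S[:,0]<640)&(S[:,1]>-350)&(S[:,1]<-150)&(S[:,2]<178)]
  m=(S[:,2]>98)&(S[:,2]<108)&(S[:,1]<-200)&(S[:,1]>-285);print('head',m.sum(),cv2.minAreaRect(S[m][:,:2].astype(np.float32)) if m.any() else 0)
  for lo in(135,165):
    k=S[(S[:,2]>lo)&(S[:,1]<-275)]
    if len(k):print('knob',len(k),k.mean(0),k.min(0),k.max(0))
  k=S[(S[:,2]>125)&(S[:,1]>-275)]
  if len(k):print('cap',k.mean(0),k.min(0),k.max(0))
```

```text
head 184 ((578.3223876953125, -246.58070373535156), (34.93110656738281, 44.598201751708984), 80.6119155883789)
head 359 ((551.6446533203125, -247.3169403076172), (38.103790283203125, 103.29731750488281), 85.68667602539062)
knob 136 [ 527.5881969  -304.91389222  157.44506458] [ 517.17418048 -314.48398018  135.17296111] [ 534.19209118 -296.95095018  175.00869841]
knob 45 [ 525.98418046 -305.41050198  171.33359471] [ 517.17418048 -313.28974364  165.36536376] [ 532.66130243 -297.5062607   175.00869841]
cap [ 528.09016207 -249.07619249  129.08666456] [ 509.38775865 -274.58393822  125.00166476] [ 543.36384421 -231.25668878  132.66070369]
```

View pics/end.png

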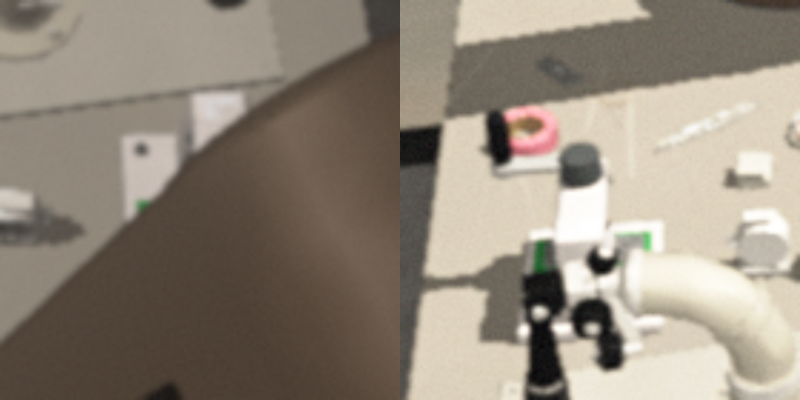

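The side half shows the knob standing free at (498,135), pointing to the right of the column. The chamber is still under the foot at (540,260). The knob's measured angle is -92° to -94°, so q ≈ 4.68–4.71, and the tool is clear. I'll hand it in.

```bash
python3 -c "
from cell import *
print(job_done())"
```

```text
the job is handed in; nothing more can be done
None
```

I wound the loaded (right-hand) press down to contact and a further quarter turn (crank about 4.7 rad by my measurement), then released it; the chamber appears unmoved, the empty press was left alone, and the job is handed in at about 10 s.

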